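Load, cover and switch on the test kiln

TASK

Get the test kiln ready to fire: take the two tall tiles from the wooden drying rack and stand one in each slot of the tile setter inside the kiln, then set the loose lid on the kiln's rim so that it sits fully home and level, and only then turn the power switch on the control box clockwise to its stop. Lower the tiles and the lid into place without dropping them, and leave the short tile and the other things on the bench where they are.

Things in the scene. Friction and masses are not known exactly. Their poses are not given: they have to be found in the camera images.
- kiln: Small round top-loading test kiln, fixed to the bench: aluminium-jacketed drum 242 mm across, thick white fibre wall, round chamber 160 mm wide and 130 mm deep, open at the top; a grey control box (88 x 116 mm, top 135 mm above the bench) is fixed to its -x side. Origin: on the bench under the drum's axis; z up; the yaw of the kiln varies.
- kiln_rim (a point): Centre of the kiln's mouth, 195 mm above the bench, level with the flat rim (inner radius 80 mm, outer 118 mm). Same axes as the kiln.
- setter_hole0 (a point): Mouth centre of one of the two slots of the tile setter, a cream clay block (100 x 86 x 36 mm) fixed on the chamber floor: the slot nearer the control box (kiln x = -24 mm), 101 mm above the bench. Slot: 76 mm long (kiln y), 28 mm deep (floor 73 mm above the bench), 12 mm wide (kiln x); its top 8 mm flare to a 20 mm wide mouth. Axes as the kiln's.
- setter_hole1 (a point): Centre of the mouth of the setter's other slot (kiln x = +24 mm), 48 mm from the first, same size, depth, height and axes.
- tile_a: One of the two tall terracotta tiles: 9 mm thick (its x), 70 mm wide (its y), 100 mm tall (its z), about 0.115 kg. Origin: centre of its underside. It stands upright and loose in a groove of the drying rack, its underside 15 mm above the bench, and its top edge is free. Either tall tile may go in either setter slot, either way round.
- tile_b: The other tall tile, the same in every way, in another groove of the rack.
- short_tile: A short terracotta tile, 9 x 70 x 60 mm tall, in the third groove of the rack; it stays there. Origin: centre of its underside. Which of the three tiles is in which groove varies.
- rack: Dark wooden drying rack, fixed: a board 150 mm (x) x 90 mm (y) x 35 mm tall with three grooves 20 mm deep, 12 mm wide, at x = -45, 0 and +45 mm. Origin: centre of its underside. It and the lid may be on either side of the kiln.
- lid: Loose round lid of white fibre, 203 mm across, about 0.6 kg, lying on the bench the right way up. Below its 18 mm thick disc is a round plug, 12 mm deep, tapering from 153 to 144 mm across, that drops into the kiln's mouth (160 mm) while the disc comes to rest on the rim. Origin: centre of the plug's underside, so 12 mm below the rim when seated. Upper face of the disc at z = 30 mm.
- lid_grip (a point): Middle of the lid's wooden bar handle, 70 mm above the lid's origin on its axis: the bar is 14 mm wide (lid x), 100 mm long (lid y) and 18 mm tall, with 31 mm of free height below it between two steel standoffs at y = +-38 mm. Axes as the lid's.
- power (a joint): Rotary power switch, lying flat on top of the control box: 0 = off, 1.047 rad (60 degrees) = on, at the stop. The value grows as it is turned clockwise seen from above. Light friction (0.03 N m); it stays where it is left.
- power_grip (a point): Grip point of the switch on its upright axis, 172 mm above the bench, 168 mm from the kiln's axis towards kiln -x. Its black bar grip, 49 mm long (its x), 14 mm wide (its y), 32 mm tall, spans heights 147 to 179 mm. At 0 the bar lies along kiln x; the axes turn with the bar.
- jar: Grey glaze jar, 72 mm across, 100 mm tall; bystander. Origin: centre of its underside.
- mug: White mug, 80 mm across, 85 mm tall; bystander. Origin: centre of its underside.
- prop: Cream kiln prop, an upright cylinder 42 mm across, 75 mm tall, near the robot; bystander. Origin: centre of its underside.
- rib: Flat wooden rib, 60 x 110 x 6 mm, lying near the robot; bystander. Origin: centre of its underside.

How it is judged:
By the outcome, as a careful person would: the job done as asked, in the order asked, and still so for the second after the job is handed in, with the robot touching nothing.
It also fails if it takes over 72 s, if anything falls off the work surface, if the arm or the gripper's body presses on something with over 40 N, if the wrist force passes 120 N, or if a joint passes its speed limit or range.

ROBOT

A 6-joint arm with a two-finger parallel gripper is mounted at the origin on the work surface. World frame = base frame: x ahead of the robot, y to its left, z up, the work surface at z = 0. Lengths are in m, angles in degrees, forces in N, time in s.
With the tool pointing down it reaches from about 0.4 to 0.825 m from the base axis. Payload 7 kg.
Tool frame: the origin (TCP) lies on the centre line of the jaws, within the pads' length; the fingertips stand 11 mm ahead of it and the grasp point (between the pads) lies 8 mm behind it; z points along the fingers, y is the direction in which the jaws open and shut (so a half turn about z gives the same grasp; the last joint's range is limited). The gripper opens to 88 mm and grips with 3 to 60 N. Pads are 19 mm wide; open, the fingers measure 130 mm over their backs; the gripper's body (78 mm by 193 mm) begins 47 mm behind the grasp point.
Start: joints at [-59.181, 20.546, 0.682, 0, -70.136, -16.507], TCP at [0.167, -0.654, 0.203] pointing down, gripper open.
Joint ranges: [-176.03, 176.03], [-82.01, 121.73], [-58.28, 71.71], [-173.87, 95.51], [-174.79, -0.11], [-173.66, 173.66]. Speed limits (degrees/s): [136.94, 136.94, 172.46, 180, 180, 180].

INTERFACE

Orientations are given as [roll, pitch, yaw] about the fixed x, y, z axes, in that order (R = Rz(yaw) Ry(pitch) Rx(roll)).
In Python, from plant import ctrl, cams, order gives the robot as it stands.
- The arm moves only by the tool jog_arm, never from a script. Its argument "motion" is a list of rows, each an object with "offset": the shift along the tool's x, y, z in mm, a list of three; "roll": the turn about the tool's z in rad; "hand": the finger opening in mm, from 0 to 87.6. A call has 1 to 20 rows; each row is the pose to reach, as a shift and turn from the pose commanded when the call began, along the tool's axes at that moment; what a row does not reach only later rows make up. A row lasts 1/12 s, in which the tool goes at most 41.7 mm and 7.16 degrees, less where a joint would pass 70% of its speed; a pose out of reach is approached as far as the arm can. A call with a gripper value outside its range is refused whole. The fingers move at their own pace and stop on an object; the grip force is fixed at half the most. Time passes only in rows, so rows that repeat a pose let the fingers close. It gives the time, the measured TCP pose, the force and the opening at its end, in the units of the state.
- ctrl.get_obs(): the state, without advancing time (a new reading comes with each control period).
- cams.snapshot(name): name is "scene" or "top"; returns a dict with "img" (384x512x3 uint8, red, green, blue), "K" (3x3 intrinsics, pixels), "cam_to_world" (4x4, takes a point from camera to world coordinates). Camera axes: x right, y down, z forward; pixel columns grow to the right and rows downward; lengths in m; the calibration is good to about 2 mm. A picture is of the moment at which its call begins. There is no depth.
- order.close_job(): hands the job in, once; it reports no verdict.
The state is a dict: "clock": time; "joint_pos": joint angles; "qvel": joint speeds; "tau": joint torques, N m; "tool_pos": TCP position; "orientation": TCP orientation; "force": force on the tool from outside, world axes, zero at the start; "moment": the same for the moment, N m; "opening": finger opening in m.
Only numpy, scipy, OpenCV 4.12 (cv2) and the standard library are available. Lean on these libraries where they do the work, as an engineer would, in place of code of your own. Each camera call takes 0.05 s, during which the arm holds its last target. There are 200 camera calls.

## Working session

There is one attempt and no reset: what is moved stays moved. The work goes in short steps, Python scripts to look and compute and a tool call to move; the robot and the scene stay as the last step left them, time stands still between calls to the robot, and variables do not carry over. Pictures are saved under pics/ and viewed, about 8 in all and at most 12, crops included, and the job is handed in when it is done.

Besides the shell and the picture viewer there is one more tool, called after "Emit:" in YAML: its name, and indented under it one key for each argument. jog_arm: Moves the arm, as the interface text tells. Its arguments: {"type":"object","properties":{"motion":{"type":"array"}},"required":["motion"]}

```bash
mkdir -p pics; ls
python3 - <<'E'
from plant import ctrl,cams,order
import cv2,numpy as np,pickle
o=ctrl.get_obs();print(o)
for n in("scene","top"):
    s=cams.snapshot(n);cv2.imwrite(f"pics/{n}0.png",s["img"][:,:,::-1]);pickle.dump(s,open(f"{n}0.pkl","wb"));print(n,s["K"].tolist(),np.round(s["cam_to_world"],4).tolist())
a=cv2.imread("pics/top0.png");b=cv2.imread("pics/scene0.png")
E
```

```text
pics
{'clock': 0.0, 'joint_pos': array([-5.91802871e+01,  2.05897454e+01,  6.32035119e-01, -1.97840155e-02,
       -7.01357768e+01, -1.65080897e+01]), 'qvel': array([-0.01944322,  0.03679744,  0.01473992, -0.04617933,  0.06860796,
        0.02486868]), 'tau': array([ 1.78894206e-03, -5.82718492e+01,  2.93050539e+01,  6.99776441e+00,
        6.57933037e-03, -1.67744938e-04]), 'tool_pos': array([ 0.16669948, -0.65352946,  0.20162965]), 'orientation': array([ 1.79905081e+02, -8.73536830e-03, -1.65695107e+02]), 'force': array([ 0.37603442, -0.28461189,  0.22690676]), 'moment': array([-0.04885867, -0.0159887 , -0.01856746]), 'opening': 0.08801009944609914}
scene [[420.8635814145735, 0.0, 262.6310300046397], [0.0, 420.8635814145735, 190.4969655945194], [0.0, 0.0, 1.0]] [[0.172, 0.6077, -0.7754, 1.2912], [0.9849, -0.0909, 0.1472, -0.1326], [0.0189, -0.789, -0.6141, 0.7424], [0.0, 0.0, 0.0, 1.0]]
top [[434.08518933748104, 0.0, 251.9734957302889], [0.0, 434.08518933748104, 190.52902638667763], [0.0, 0.0, 1.0]] [[0.0281, -0.9949, 0.0966, 0.426], [-0.9996, -0.0283, -0.0011, -0.0107], [0.0038, -0.0966, -0.9953, 1.25], [0.0, 0.0, 0.0, 1.0]]
```

View pics/top0.png

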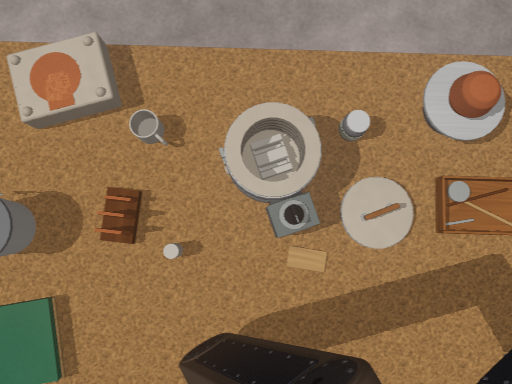

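View pics/scene0.png

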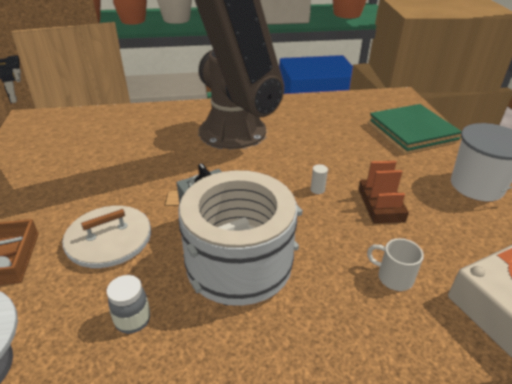

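The top view shows the kiln at (272,150), control box and switch at (293,214), lid at (377,212) with its bar tilted, and rack at (120,215) with three tiles. The scene view shows the rack at (383,195). Next I'll zoom in on those and run masks.

```bash
cat > h.py <<'E'
import cv2,numpy as np,pickle
def load(n): return pickle.load(open(n+".pkl","rb"))
def ray(s,uv,z):
    uv=np.atleast_2d(np.asarray(uv,float));K=s["K"];T=s["cam_to_world"]
    d=np.c_[(uv-K[:2,2])/np.diag(K)[:2],np.ones(len(uv))]@T[:3,:3].T;o=T[:3,3]
    return (o+d*((z-o[2])/d[:,2])[:,None])[:,:2]
def proj(s,p):
    T=np.linalg.inv(s["cam_to_world"]);q=np.atleast_2d(p)@T[:3,:3].T+T[:3,3];q=q@s["K"].T;return q[:,:2]/q[:,2:]
def crop(s,x0,y0,x1,y1,f): return cv2.resize(s["img"][y0:y1,x0:x1,::-1],None,fx=f,fy=f,interpolation=cv2.INTER_CUBIC)
E
python3 - <<'E'
from h import *
t,s=load("top0"),load("scene0")
a=crop(t,80,170,180,270,4);b=crop(s,340,140,440,240,4);c=crop(t,220,95,330,245,4)[:600];d=crop(t,335,170,435,220,2)
im=np.zeros((600,800,3),np.uint8);im[:200,:200]=crop(s,350,150,417,217,3)[:200,:200];im[200:500,:300]=crop(t,90,175,150,255,4)[:300,:240].repeat(1,0) if 0 else cv2.resize(crop(t,90,175,150,250,4),(300,300))
im[:600,310:750]=c
cv2.imwrite("pics/z1.png",im)
hsv=cv2.cvtColor(t["img"],cv2.COLOR_RGB2HSV)
for uv in [(120,200),(117,213),(115,229),(110,192),(130,235),(245,120),(380,190),(377,213),(295,214),(290,226),(275,215),(307,258),(171,251),(90,215)]: print(uv,hsv[uv[1],uv[0]],t["img"][uv[1],uv[0]])
E
```

```text
(120, 200) [ 11 178  83] [83 47 25]
(117, 213) [ 12 164 154] [154  93  55]
(115, 229) [ 11 167  84] [84 49 29]
(110, 192) [ 12 168 100] [100  60  34]
(130, 235) [ 12 165  94] [94 57 33]
(245, 120) [ 17  36 183] [183 172 157]
(380, 190) [ 19  38 181] [181 171 154]
(377, 213) [ 13 151 142] [142  95  58]
(295, 214) [ 9 46 56] [56 49 46]
(290, 226) [ 25  10 159] [159 158 153]
(275, 215) [ 42  11 119] [117 119 114]
(307, 258) [ 17 122 169] [169 133  88]
(171, 251) [ 17  21 190] [190 183 174]
(90, 215) [ 15 139 139] [139 102  63]
```

View pics/z1.png

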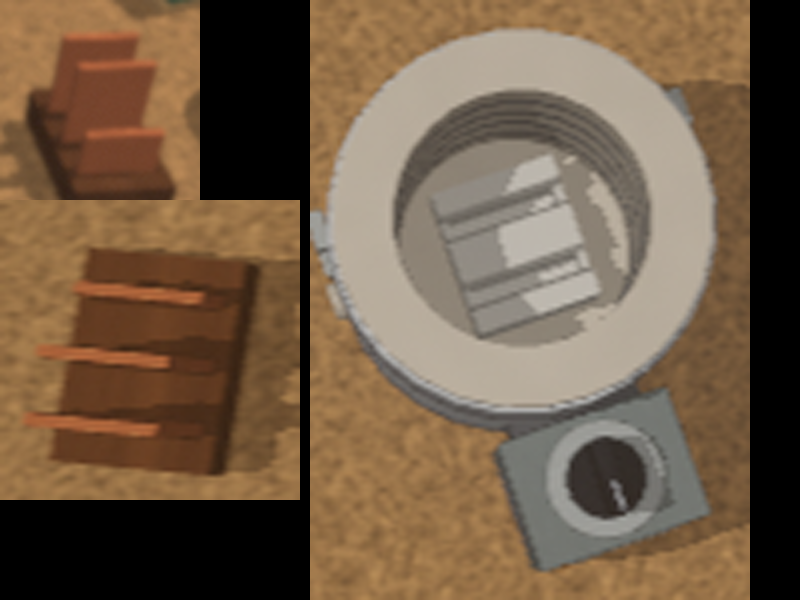

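Short tile is in the top (far +x) groove; the tall ones are in the middle and nearest grooves. Now measuring.

```bash
cat >> h.py <<'E'
def tiles(s,box,z,thr=115):
    x0,y0,x1,y1=box;im=s["img"][y0:y1,x0:x1].astype(int);k=4
    im=cv2.resize(s["img"][y0:y1,x0:x1],None,fx=k,fy=k,interpolation=cv2.INTER_CUBIC)
    h=cv2.cvtColor(im,cv2.COLOR_RGB2HSV);m=((h[...,2]>thr)&(im[...,0].astype(int)-im[...,1]>50)).astype(np.uint8)
    out=[]
    for c in cv2.findContours(m,0,1)[0]:
        if cv2.contourArea(c)<150: continue
        (cx,cy),wh,_=cv2.minAreaRect(c);b=cv2.boxPoints(cv2.minAreaRect(c))
        e=sorted([(np.linalg.norm(b[i]-b[i-1]),i) for i in range(4)])[-1][1]
        f=lambda p:(np.array(p)+.5)/k-.5+[x0,y0]
        d=np.diff(ray(s,[f(b[e-1]),f(b[e])],z),axis=0)[0];L=np.linalg.norm(d)
        out.append((f((cx,cy)).round(1),ray(s,[f((cx,cy))],z)[0].round(4),round(L,4),round(np.degrees(np.arctan2(d[1],d[0]))%180,1)))
    return out
def circ(m,s,z,lo):
    c=max([c for c in cv2.findContours(m.astype(np.uint8),0,1)[0]],key=cv2.contourArea)
    c=cv2.convexHull(c)[:,0];P=ray(s,c,z);A=np.c_[2*P,np.ones(len(P))]
    for _ in range(4):
        x=np.linalg.lstsq(A,(P**2).sum(1),rcond=None)[0];r=np.sqrt(x[2]+x[:2]@x[:2]);e=abs(np.hypot(*(P-x[:2]).T)-r);k=e<max(.003,np.median(e)*2);P,A=P[k],A[k]
    return x[:2].round(4),r.round(4),len(P)
E
python3 - <<'E'
from h import *
t=load("top0");img=t["img"].astype(int);hsv=cv2.cvtColor(t["img"],cv2.COLOR_RGB2HSV).astype(int)
print("tiles",*tiles(t,(90,175,150,250),.115),sep="\n")
w=(hsv[...,1]<62)&(hsv[...,2]>140)
U,V=np.meshgrid(range(512),range(384))
kb=w&(abs(U-272)<62)&(abs(V-150)<55);print("rim(r .118)",circ(kb,t,.195,0))
lb=w&(abs(U-377)<42)&(abs(V-212)<42);print("lid(r .1015)",circ(lb,t,.030,0))
hm=((img[...,0]-img[...,2]>60)&(abs(U-380)<26)&(abs(V-211)<14)).astype(np.uint8)
c=max(cv2.findContours(hm,0,1)[0],key=cv2.contourArea);r=cv2.minAreaRect(c);b=cv2.boxPoints(r)
print("handle",r,ray(t,[r[0]],.079),ray(t,b,.079))
sm=((hsv[...,2]<75)&(abs(U-294)<14)&(abs(V-214)<14)).astype(np.uint8);print("switch dark",np.mean(np.argwhere(sm)[:,::-1],0),ray(t,[np.mean(np.argwhere(sm)[:,::-1],0)],.147))
bx=((abs(img[...,0]-img[...,2])<16)&(abs(V-215)<26)&(abs(U-294)<30)&(hsv[...,2]>80)).astype(np.uint8)
# box corners read from zoom
co=[(310+0,0)];z=lambda x,y:((x-310)/4+220-.4,y/4+95-.4)
C=ray(t,[z(498,452),z(667,392),z(709,513),z(542,570)],.135);print("boxcorners",C.round(4),C.mean(0))
S=ray(t,[z(432,200),z(550,155),z(600,300),z(482,336)],.101);print("setter",S.round(4),S.mean(0), np.degrees(np.arctan2(*(S[1]-S[2])[::-1])),np.degrees(np.arctan2(*(S[0]-S[3])[::-1])))
E
```

```text
tiles
(array([107.6, 230.8]), array([0.4204, 0.3604]), np.float64(0.0718), np.float64(85.1))
(array([110. , 213.5]), array([0.4653, 0.3567]), np.float64(0.0708), np.float64(84.9))
(array([117.1, 197.8]), array([0.507 , 0.3407]), np.float64(0.0689), np.float64(84.5))
rim(r .118) (array([ 0.6322, -0.0586]), np.float64(0.1194), 30)
lid(r .1015) (array([ 0.494 , -0.3642]), np.float64(0.1013), 39)
handle ((381.6391906738281, 211.0618438720703), (4.5949320793151855, 36.04149627685547), 68.96248626708984) [[ 0.49397112 -0.36363524]] [[ 0.48095118 -0.31598667]
 [ 0.5185199  -0.4069773 ]
 [ 0.50702019 -0.41139045]
 [ 0.4695232  -0.32047127]]
switch dark [293.75357143 213.72142857] [[ 0.47695127 -0.11968254]]
boxcorners [[ 0.4913 -0.0508]
 [ 0.5331 -0.1588]
 [ 0.456  -0.1869]
 [ 0.4167 -0.0807]] [ 0.4742421  -0.11930252]
setter [[ 0.6614 -0.0035]
 [ 0.6944 -0.082 ]
 [ 0.5968 -0.1176]
 [ 0.5703 -0.0394]] [ 0.63073492 -0.06061858] 20.01812880343303 21.54246484033757
```

```bash
cat > go.py <<'E'
import sys,numpy as np
from scipy.spatial.transform import Rotation as R
from plant import ctrl
o=ctrl.get_obs();p=o["tool_pos"];r=o["orientation"]
M=R.from_euler("xyz",r,degrees=True).as_matrix()
print("t",round(o["clock"],2),"p",p.round(4),"rpy",r.round(2),"F",o["force"].round(1),"open",round(o["opening"]*1e3,1),"j",o["joint_pos"].round(0))
for a in sys.argv[1:]:
    x=np.array([float(v) for v in a.split(",")])
    d=M.T@(x[:3]-p)*1e3;q=(x[3]-r[2]+180)%360-180
    print(a,"-> offset",d.round(1),"roll",round(-np.radians(q),4),"rows",np.ceil(max(np.linalg.norm(d)/41.7,abs(q)/7.16)))
E
python3 go.py .45,-.25,.31,-130 .45,-.25,.31,-95
```

```text
t 0.1 p [ 0.1667 -0.6536  0.2017] rpy [ 1.7992e+02 -1.0000e-02 -1.6569e+02] F [-0.5  0.3  0. ] open 87.8 j [-59.  21.   1.  -0. -70. -17.]
.45,-.25,.31,-130 -> offset [-374.2  321.3 -107.9] roll -0.623 rows 13.0
.45,-.25,.31,-95 -> offset [-374.2  321.3 -107.9] roll -1.2339 rows 13.0
```

Emit:
jog_arm:
  motion:
    - {"offset":[0,0,-40],"roll":0,"hand":30}
    - {"offset":[-374,321,-108],"roll":-1.234,"hand":30}
    - {"offset":[-374,321,-108],"roll":-1.234,"hand":30}
    - {"offset":[-374,321,-108],"roll":-1.234,"hand":30}
    - {"offset":[-374,321,-108],"roll":-1.234,"hand":30}
    - {"offset":[-374,321,-108],"roll":-1.234,"hand":30}
    - {"offset":[-374,321,-108],"roll":-1.234,"hand":30}
    - {"offset":[-374,321,-108],"roll":-1.234,"hand":30}
    - {"offset":[-374,321,-108],"roll":-1.234,"hand":30}
    - {"offset":[-374,321,-108],"roll":-1.234,"hand":30}
    - {"offset":[-374,321,-108],"roll":-1.234,"hand":30}
    - {"offset":[-374,321,-108],"roll":-1.234,"hand":30}
    - {"offset":[-374,321,-108],"roll":-1.234,"hand":30}
    - {"offset":[-374,321,-108],"roll":-1.234,"hand":30}
    - {"offset":[-374,321,-108],"roll":-1.234,"hand":30}

```text
clock: 1.35
tool_pos: [0.4509, -0.2487, 0.3104]
orientation: [180.0, 0.0, -94.8]
force: [0.2, -0.2, -0.3]
opening: 0.0299
```

```bash
python3 go.py .4653,.3567,.26,-95 .4653,.3567,.135,-95
```

```text
t 1.35 p [ 0.4509 -0.2487  0.3104] rpy [ 1.7999e+02  1.0000e-02 -9.4760e+01] F [ 0.2 -0.2 -0.3] open 29.9 j [ -7.   2.  -9.  -0. -79.   2.]
.4653,.3567,.26,-95 -> offset [-604.5   35.9   50.6] roll 0.0041 rows 15.0
.4653,.3567,.135,-95 -> offset [-604.5   35.9  175.6] roll 0.0041 rows 16.0
```

Emit:
jog_arm:
  motion:
    - {"offset":[-604,36,0],"roll":0.004,"hand":30}
    - {"offset":[-604,36,0],"roll":0.004,"hand":30}
    - {"offset":[-604,36,0],"roll":0.004,"hand":30}
    - {"offset":[-604,36,0],"roll":0.004,"hand":30}
    - {"offset":[-604,36,0],"roll":0.004,"hand":30}
    - {"offset":[-604,36,0],"roll":0.004,"hand":30}
    - {"offset":[-604,36,0],"roll":0.004,"hand":30}
    - {"offset":[-604,36,0],"roll":0.004,"hand":30}
    - {"offset":[-604,36,0],"roll":0.004,"hand":30}
    - {"offset":[-604,36,0],"roll":0.004,"hand":30}
    - {"offset":[-604,36,0],"roll":0.004,"hand":30}
    - {"offset":[-604,36,50],"roll":0.004,"hand":30}
    - {"offset":[-604,36,50],"roll":0.004,"hand":30}
    - {"offset":[-604,36,100],"roll":0.004,"hand":30}
    - {"offset":[-604,36,135],"roll":0.004,"hand":30}
    - {"offset":[-604,36,155],"roll":0.004,"hand":30}
    - {"offset":[-604,36,155],"roll":0.004,"hand":30}
    - {"offset":[-604,36,155],"roll":0.004,"hand":30}
    - {"offset":[-604,36,155],"roll":0.004,"hand":30}

```text
clock: 2.93
tool_pos: [0.4667, 0.3528, 0.1546]
orientation: [179.9, -0.2, -95.2]
force: [0.3, 0.5, 1.5]
opening: 0.0299
```

```bash
python3 go.py .4653,.3567,.135,-95 .4653,.3567,.093,-95
python3 - <<'E'
from h import *
from plant import cams
for n in("scene","top"):
    s=cams.snapshot(n);pickle.dump(s,open(n+"1.pkl","wb"))
a=load("scene1");t=load("top1");im=np.zeros((500,800,3),np.uint8)
im[:,:400]=crop(a,340,110,420,210,5);im[:,400:]=crop(t,80,150,160,250,5);cv2.imwrite("pics/z2.png",im)
E
```

```text
t 2.93 p [0.4667 0.3528 0.1546] rpy [179.93  -0.19 -95.24] F [0.3 0.5 1.5] open 29.9 j [ 56.  14. -15.   0. -61. -62.]
.4653,.3567,.135,-95 -> offset [-3.8  1.7 19.6] roll -0.0042 rows 1.0
.4653,.3567,.093,-95 -> offset [-3.9  1.6 61.6] roll -0.0042 rows 2.0
```

View pics/z2.png

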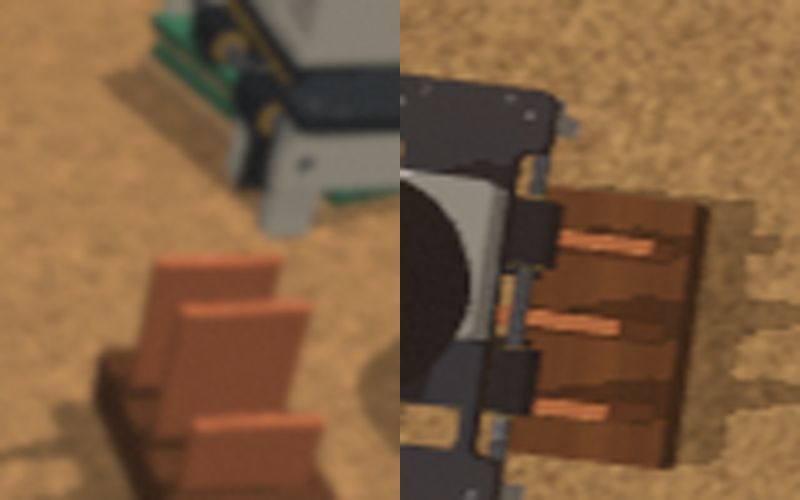

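Run:
```python
from h import *
a=load("scene1");t=load("top1")
print("tip exp, zoom px", (proj(a,[[.4667+d,.3528+e,.1436] for d in(.015,.036) for e in(-.0095,.0095)])-[340,110])*5)
print("top knuckle mid", (proj(t,[[.4667,.3528,z] for z in(.15,.2,.25)])-[80,150])*5)
print("tile from scene, far edges", ray(a,[[340+162/5,110+258/5],[340+282/5,110+258/5],[340+182/5,110+306/5],[340+312/5,110+304/5]],.115))
```

```text
tip exp, zoom px [[241.56056885 278.57429956]
 [276.77857349 275.49506601]
 [258.55767609 302.24575985]
 [294.27559895 299.05592428]]
top knuckle mid [[135.81919419 312.25277107]
 [101.84940464 307.45961895]
 [ 64.49467503 302.18885031]]
tile from scene, far edges [[0.41827603 0.33122969]
 [0.42768246 0.39574779]
 [0.46239747 0.32478311]
 [0.47065194 0.39328187]]
```

Emit:
jog_arm:
  motion:
    - {"offset":[-4,1.5,20],"roll":0,"hand":30}
    - {"offset":[-4,1.5,20],"roll":0,"hand":30}
    - {"offset":[-4,1.5,20],"roll":0,"hand":30}
    - {"offset":[-4,1.5,20],"roll":0,"hand":30}
    - {"offset":[-4,1.5,20],"roll":0,"hand":30}

```text
clock: 3.45
tool_pos: [0.466, 0.3586, 0.1373]
orientation: [-179.9, 0.1, -95.2]
force: [-0.3, -0.1, -0.0]
opening: 0.03
```

```bash
python3 - <<'E'
from h import *
from plant import cams
for n in("scene",):
    s=cams.snapshot(n);pickle.dump(s,open(n+"2.pkl","wb"))
a=load("scene2");im=crop(a,340,100,430,200,6);cv2.imwrite("pics/z3.png",im)
E
python3 go.py .4653,.3567,.093,-95
```

```text
t 3.5 p [0.4659 0.3586 0.137 ] rpy [-1.7993e+02  1.0000e-01 -9.5220e+01] F [-0.2  0.1  0.3] open 29.8 j [ 57.  15. -16.   0. -59. -62.]
.4653,.3567,.093,-95 -> offset [ 2.1  0.5 44. ] roll -0.0039 rows 2.0
```

View pics/z3.png

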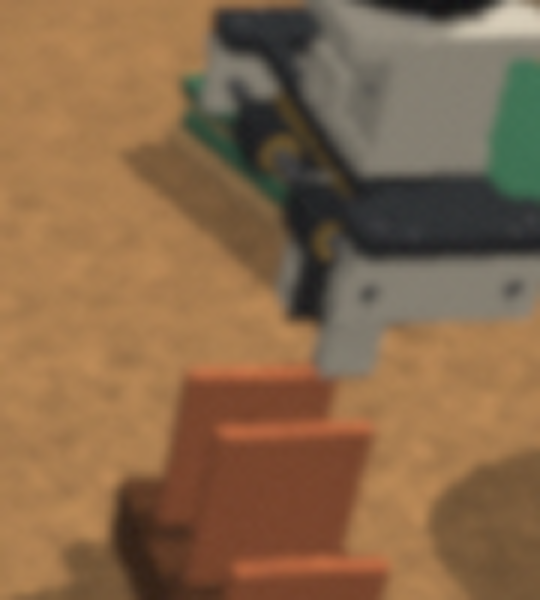

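Run:
```python
from h import *
a=load("scene2")
def planex(s,uv,x):
    T=s["cam_to_world"];K=s["K"];d=T[:3,:3]@np.r_[(np.array(uv)-K[:2,2])/np.diag(K)[:2],1];o=T[:3,3];return o+d*(x-o[0])/d[0]
for n,z in [("tipL",(318,372)),("tipR",(376,376)),("shoulder",(395,318)),("plateR",(540,310)),("plateTL",(355,250))]:
    uv=np.array(z)/6+[340,100]
    print(n,[planex(a,uv,x).round(4).tolist() for x in(.466,.486,.502)])
# expected pixel of TCP, tile top ends
print((proj(a,[[.466,.3586,.137],[.466,.3586,.126],[.502,.3586,.126],[.4653,.3567,.115]])-[340,100])*6)
```

```text
tipL [[0.466, 0.3631, 0.1425], [0.486, 0.3511, 0.157], [0.502, 0.3414, 0.1687]]
tipR [[0.466, 0.3907, 0.1377], [0.486, 0.3781, 0.1524], [0.502, 0.3679, 0.1641]]
shoulder [[0.466, 0.3923, 0.1672], [0.486, 0.3796, 0.1811], [0.502, 0.3694, 0.1923]]
plateR [[0.466, 0.4593, 0.1651], [0.486, 0.4449, 0.1791], [0.502, 0.4334, 0.1903]]
plateTL [[0.466, 0.3659, 0.203], [0.486, 0.3538, 0.2161], [0.502, 0.3441, 0.2265]]
[[305.5410655  383.48830796]
 [300.29084979 404.56963149]
 [335.08238008 452.9118918 ]
 [290.34143875 424.83856238]]
```

Run:
```python
from h import *
from plant import cams
t=cams.snapshot("top");pickle.dump(t,open("top2.pkl","wb"));a=load("scene2")
def mark(s):
    s=dict(s);im=s["img"].copy()
    return s
im=np.zeros((600,800,3),np.uint8);im[:,:450]=crop(a,330,10,480,210,3);c=crop(t,20,160,136,310,3);im[:450,452:]=c
cv2.imwrite("pics/z4.png",im)
```

```text
(no output)
```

View pics/z4.png

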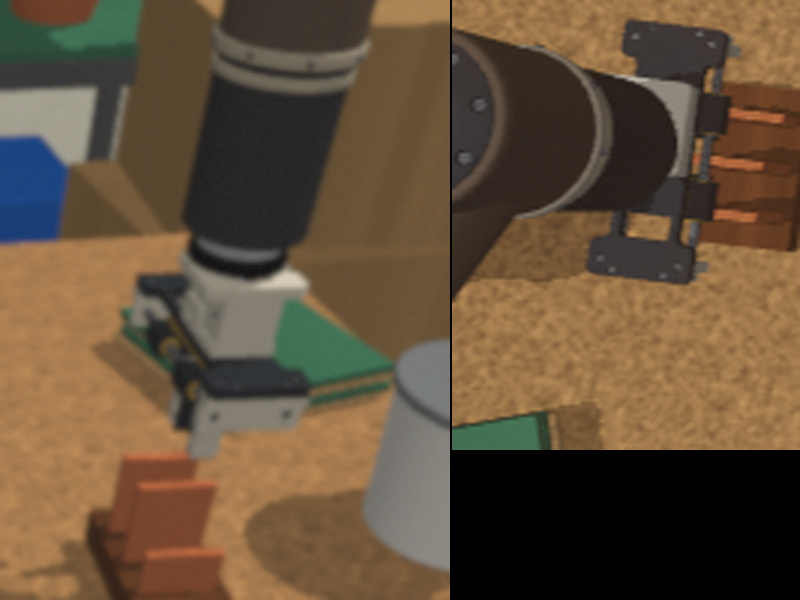

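```bash
python3 - <<'E'
from h import *
a,t=load("scene2"),load("top2")
def tri(u,v):
    P=[s["K"]@np.linalg.inv(s["cam_to_world"])[:3] for s in(a,t)]
    X=cv2.triangulatePoints(P[0],P[1],np.array(u,float),np.array(v,float))[:,0];X=X[:3]/X[3]
    return X.round(4),(proj(a,X)-u).round(1),(proj(t,X)-v).round(1)
A=lambda x,y:(330+x/3,10+y/3);T=lambda x,y:(20+(x-452)/3,160+y/3)
print("nearL",tri(A(210,394),T(727,38)));print("nearR",tri(A(306,378),T(627,22)))
print("farL",tri(A(137,280),T(693,282)))
for z in(.25,.29):print(z,ray(t,[T(658,152)],z))
E
python3 go.py
```

```text
nearL (array([0.5546, 0.3126, 0.2614]), array([[-0.7,  0.1]]), array([[-0.6, -0.3]]))
nearR (array([0.5624, 0.3832, 0.274 ]), array([[ 0., -0.]]), array([[0., 0.]]))
farL (array([0.3697, 0.3283, 0.2619]), array([[-1.2,  0.2]]), array([[-1.2, -0.5]]))
0.25 [[0.46589929 0.36248716]]
0.29 [[0.46430366 0.34755809]]
t 3.55 p [0.4658 0.3586 0.1367] rpy [-1.7995e+02  8.0000e-02 -9.5220e+01] F [ 0.1  0.2 -0.3] open 30.0 j [ 57.  15. -16.   0. -59. -62.]
```

The gripper looks centred over the middle tall tile, but its fingertips seem about 35–40 mm higher than the state implies. I'll descend to the nominal grasp height, which is safe either way, and check.

Emit:
jog_arm:
  motion:
    - {"offset":[2,0.5,20],"roll":-0.004,"hand":30}
    - {"offset":[2,0.5,44],"roll":-0.004,"hand":30}
    - {"offset":[2,0.5,44],"roll":-0.004,"hand":30}
    - {"offset":[2,0.5,44],"roll":-0.004,"hand":30}
    - {"offset":[2,0.5,44],"roll":-0.004,"hand":30}

```text
clock: 3.97
tool_pos: [0.4653, 0.357, 0.0928]
orientation: [-179.9, 0.0, -95.0]
force: [0.2, 0.2, -0.0]
opening: 0.0297
```

```bash
python3 - <<'E'
from h import *
from plant import cams
a=cams.snapshot("scene");pickle.dump(a,open("scene3.pkl","wb"))
cv2.imwrite("pics/z5.png",crop(a,345,80,445,200,5))
E
python3 go.py .4653,.3567,.093,-95
```

```text
t 4.02 p [0.4654 0.3572 0.0931] rpy [-1.7992e+02  8.0000e-02 -9.4960e+01] F [-0.1  0.3  0.1] open 30.0 j [ 57.  18. -19.   0. -53. -62.]
.4653,.3567,.093,-95 -> offset [0.6 0.1 0.1] roll 0.0007 rows 1.0
```

View pics/z5.png

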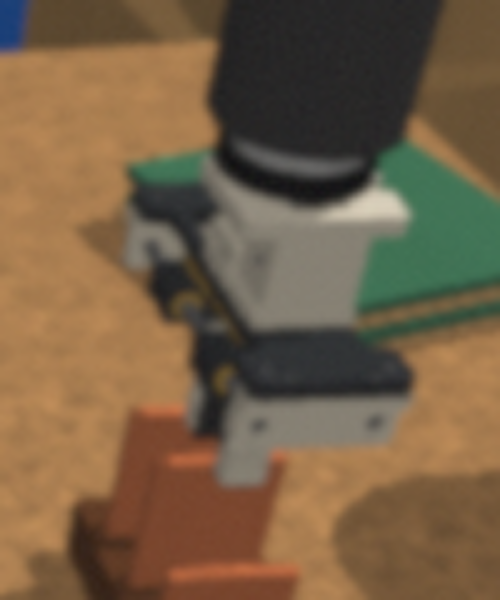

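Emit:
jog_arm:
  motion:
    - {"offset":[0.5,0,0],"roll":0,"hand":4}
    - {"offset":[0.5,0,0],"roll":0,"hand":4}
    - {"offset":[0.5,0,0],"roll":0,"hand":4}
    - {"offset":[0.5,0,0],"roll":0,"hand":4}
    - {"offset":[0.5,0,0],"roll":0,"hand":4}
    - {"offset":[0.5,0,0],"roll":0,"hand":4}

```text
clock: 4.52
tool_pos: [0.4647, 0.356, 0.0917]
orientation: [-180.0, 0.0, -95.0]
force: [0.2, -0.3, -0.8]
opening: 0.0045
```

The fingers closed on nothing (4.5 mm opening), so the true tips are about 37 mm higher than the state implies. I'll open, go lower and grip; from here I'll use relative heights.

Emit:
jog_arm:
  motion:
    - {"offset":[0,0,0],"roll":0,"hand":30}
    - {"offset":[0,0,0],"roll":0,"hand":30}
    - {"offset":[0,0,0],"roll":0,"hand":30}
    - {"offset":[0,0,0],"roll":0,"hand":30}
    - {"offset":[0,0,17],"roll":0,"hand":30}
    - {"offset":[0,0,35],"roll":0,"hand":30}
    - {"offset":[0,0,35],"roll":0,"hand":30}
    - {"offset":[0,0,35],"roll":0,"hand":30}
    - {"offset":[0,0,35],"roll":0,"hand":4}
    - {"offset":[0,0,35],"roll":0,"hand":4}
    - {"offset":[0,0,35],"roll":0,"hand":4}
    - {"offset":[0,0,35],"roll":0,"hand":4}
    - {"offset":[0,0,35],"roll":0,"hand":4}
    - {"offset":[0,0,35],"roll":0,"hand":4}

```text
clock: 5.68
tool_pos: [0.465, 0.3563, 0.0573]
orientation: [-180.0, 0.1, -95.0]
force: [-1.1, -0.1, 4.2]
opening: 0.0087
```

```bash
python3 go.py .465,.3563,.28,-95 .6544,-.0504,.28,-68.9
python3 - <<'E'
from h import *
a=load("scene0");t=load("top0")
# inner mouth edge: bright rim vs chamber, ellipse of hole at z=.195
for n,s,c0,w in(("scene",a,(240,212),(40,24)),("top",t,(272,149),(33,33))):
    g=cv2.cvtColor(s["img"],cv2.COLOR_RGB2GRAY).astype(float);g=cv2.GaussianBlur(g,(0,0),.8)
    for r0,nm in((.080,"inner"),(.118,"outer")):
        c=np.array([.632,-.059]);
        for it in range(4):
            P=[]
            for th in np.radians(np.arange(0,360,4)):
                rr=np.arange(r0-.012,r0+.012,.0005);X=np.c_[c[0]+rr*np.cos(th),c[1]+rr*np.sin(th),np.full(len(rr),.195)]
                uv=proj(s,X).astype(np.float32);v=cv2.remap(g.astype(np.float32),uv[:,:1],uv[:,1:],1)[:,0]
                d=np.diff(v)*(1 if nm=="inner" else -1);i=d.argmax()
                if d[i]>1.2:P.append(X[i,:2])
            P=np.array(P)
            for _ in range(4):
                x=np.linalg.lstsq(np.c_[2*P,np.ones(len(P))],(P**2).sum(1),rcond=None)[0];R=np.sqrt(x[2]+x[:2]@x[:2]);e=abs(np.hypot(*(P-x[:2]).T)-R);P=P[e<max(.0015,1.5*np.median(e))]
            c=x[:2]
        print(n,nm,c.round(4),R.round(4),len(P),np.median(e).round(4))
E
```

```text
t 5.68 p [0.465  0.3563 0.0573] rpy [-1.7996e+02  6.0000e-02 -9.4970e+01] F [-1.1 -0.1  4.2] open 8.7 j [ 57.  20. -21.   0. -49. -62.]
.465,.3563,.28,-95 -> offset [-2.000e-01 -2.000e-01 -2.227e+02] roll 0.0005 rows 6.0
.6544,-.0504,.28,-68.9 -> offset [ 388.6 -224.1 -222.9] roll -0.455 rows 13.0
scene inner [ 0.6342 -0.0589] 0.0792 74 0.0003
scene outer [ 0.6339 -0.0586] 0.1173 61 0.0006
top inner [ 0.633  -0.0595] 0.0792 76 0.0004
top outer [ 0.632  -0.0586] 0.1194 75 0.0005
```

Emit:
jog_arm:
  motion:
    - {"offset":[0,0,-15],"roll":0,"hand":4}
    - {"offset":[0,0,-45],"roll":0,"hand":4}
    - {"offset":[0,0,-85],"roll":0,"hand":4}
    - {"offset":[0,0,-125],"roll":0,"hand":4}
    - {"offset":[0,0,-165],"roll":0,"hand":4}
    - {"offset":[0,0,-200],"roll":0,"hand":4}
    - {"offset":[0,0,-223],"roll":0,"hand":4}
    - {"offset":[35,-20,-223],"roll":-0.04,"hand":4}
    - {"offset":[70,-40,-223],"roll":-0.08,"hand":4}
    - {"offset":[105,-61,-223],"roll":-0.12,"hand":4}
    - {"offset":[140,-81,-223],"roll":-0.16,"hand":4}
    - {"offset":[175,-101,-223],"roll":-0.2,"hand":4}
    - {"offset":[210,-122,-223],"roll":-0.25,"hand":4}
    - {"offset":[245,-142,-223],"roll":-0.29,"hand":4}
    - {"offset":[280,-162,-223],"roll":-0.33,"hand":4}
    - {"offset":[315,-183,-223],"roll":-0.37,"hand":4}
    - {"offset":[350,-203,-223],"roll":-0.41,"hand":4}
    - {"offset":[375,-218,-223],"roll":-0.44,"hand":4}
    - {"offset":[388.5,-225.5,-223],"roll":-0.455,"hand":4}
    - {"offset":[388.5,-225.5,-223],"roll":-0.455,"hand":4}

```text
clock: 7.35
tool_pos: [0.656, -0.0539, 0.2781]
orientation: [179.9, 0.0, -69.1]
force: [0.2, 0.3, -1.0]
opening: 0.0087
```

```bash
python3 go.py .6559,-.0504,.28,-68.9
python3 - <<'E'
from h import *
from plant import cams
for n in("scene","top"):
    s=cams.snapshot(n);pickle.dump(s,open(n+"4.pkl","wb"))
a,t=load("scene4"),load("top4")
im=np.zeros((600,800,3),np.uint8);im[:,:400]=crop(a,190,80,290,230,4);im[:,400:]=crop(t,225,90,325,240,4);cv2.imwrite("pics/z6.png",im)
E
```

```text
t 7.35 p [ 0.656  -0.0539  0.2781] rpy [ 1.7987e+02  1.0000e-02 -6.9070e+01] F [ 0.2  0.3 -1. ] open 8.7 j [ 12.  17.   5.   0. -78.   9.]
.6559,-.0504,.28,-68.9 -> offset [-3.3 -1.2 -1.9] roll -0.003 rows 1.0
```

View pics/z6.png

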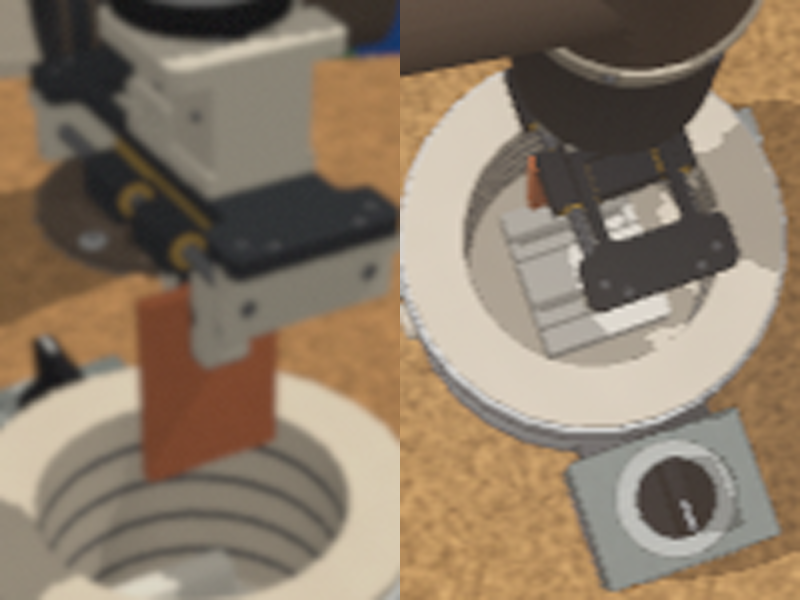

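```bash
python3 - <<'E'
from h import *
a=load("scene4")
for z in(.230,.236,.242):
    P=ray(a,[(190+147/4-.4,80+480/4-.4),(190+275/4-.4,80+437/4-.4)],z);d=P[1]-P[0];L=np.linalg.norm(d);d/=L
    n=np.array([d[1],-d[0]]);print(z,P.round(4),L.round(4),np.degrees(np.arctan2(d[1],d[0])).round(1),"centre",(P.mean(0)-.0045*n).round(4))
E
python3 go.py .6559,-.0504,.28,-68.9
```

```text
0.23 [[ 0.662  -0.0838]
 [ 0.6378 -0.0173]] 0.0707 110.1 centre [ 0.6457 -0.0521]
0.236 [[ 0.6694 -0.0843]
 [ 0.6454 -0.0187]] 0.0699 110.1 centre [ 0.6532 -0.053 ]
0.242 [[ 0.6768 -0.0849]
 [ 0.6531 -0.02  ]] 0.0691 110.1 centre [ 0.6607 -0.054 ]
t 7.45 p [ 0.6552 -0.0513  0.2786] rpy [ 1.7992e+02  4.0000e-02 -6.9030e+01] F [-1.1  0.9 -1.3] open 8.8 j [ 12.  17.   5.  -0. -78.   9.]
.6559,-.0504,.28,-68.9 -> offset [-0.6 -0.9 -1.4] roll -0.0023 rows 1.0
```

Emit:
jog_arm:
  motion:
    - {"offset":[-0.5,-0.5,20],"roll":-0.002,"hand":4}
    - {"offset":[-0.5,-0.5,45],"roll":-0.002,"hand":4}
    - {"offset":[-0.5,-0.5,75],"roll":-0.002,"hand":4}
    - {"offset":[-0.5,-0.5,100],"roll":-0.002,"hand":4}
    - {"offset":[-0.5,-0.5,120],"roll":-0.002,"hand":4}
    - {"offset":[-0.5,-0.5,128],"roll":-0.002,"hand":4}
    - {"offset":[-0.5,-0.5,128],"roll":-0.002,"hand":4}
    - {"offset":[-0.5,-0.5,128],"roll":-0.002,"hand":4}
    - {"offset":[-0.5,-0.5,128],"roll":-0.002,"hand":4}

```text
clock: 8.2
tool_pos: [0.6569, -0.0495, 0.1535]
orientation: [-179.9, -0.1, -68.8]
force: [-0.3, 0.3, -0.9]
opening: 0.0086
```

```bash
python3 go.py .6559,-.0504,.1433,-68.9 .6559,-.0504,.1153,-68.9
```

```text
t 8.2 p [ 0.6569 -0.0495  0.1535] rpy [-1.7986e+02 -5.0000e-02 -6.8760e+01] F [-0.3  0.3 -0.9] open 8.6 j [ 13.  21.  -6.   0. -63.   9.]
.6559,-.0504,.1433,-68.9 -> offset [ 0.5  1.3 10.2] roll 0.0025 rows 1.0
.6559,-.0504,.1153,-68.9 -> offset [ 0.4  1.3 38.2] roll 0.0025 rows 1.0
```

Emit:
jog_arm:
  motion:
    - {"offset":[0.5,1,4],"roll":0.002,"hand":4}
    - {"offset":[0.5,1,8],"roll":0.002,"hand":4}
    - {"offset":[0.5,1,12],"roll":0.002,"hand":4}
    - {"offset":[0.5,1,14],"roll":0.002,"hand":4}
    - {"offset":[0.5,1,16],"roll":0.002,"hand":4}
    - {"offset":[0.5,1,18],"roll":0.002,"hand":4}
    - {"offset":[0.5,1,20],"roll":0.002,"hand":4}
    - {"offset":[0.5,1,20],"roll":0.002,"hand":4}

```text
clock: 8.87
tool_pos: [0.6548, -0.0508, 0.131]
orientation: [180.0, 0.0, -68.9]
force: [-0.2, 0.0, -1.5]
opening: 0.0084
```

Emit:
jog_arm:
  motion:
    - {"offset":[0,0,3],"roll":0,"hand":4}
    - {"offset":[0,0,6],"roll":0,"hand":4}
    - {"offset":[0,0,9],"roll":0,"hand":4}
    - {"offset":[0,0,12],"roll":0,"hand":4}
    - {"offset":[0,0,13.5],"roll":0,"hand":4}
    - {"offset":[0,0,13.5],"roll":0,"hand":4}
    - {"offset":[0,0,13.5],"roll":0,"hand":4}

```text
clock: 9.45
tool_pos: [0.655, -0.0508, 0.1179]
orientation: [180.0, -0.0, -68.9]
force: [0.3, 0.1, -0.9]
opening: 0.0089
```

Emit:
jog_arm:
  motion:
    - {"offset":[0,0,1],"roll":0,"hand":4}
    - {"offset":[0,0,2],"roll":0,"hand":4}
    - {"offset":[0,0,2],"roll":0,"hand":4}
    - {"offset":[0,0,2],"roll":0,"hand":4}

```text
clock: 9.78
tool_pos: [0.6551, -0.0508, 0.1161]
orientation: [180.0, 0.0, -68.9]
force: [-0.5, -0.5, -0.9]
opening: 0.0089
```

Emit:
jog_arm:
  motion:
    - {"offset":[0,0,0.5],"roll":0,"hand":4}
    - {"offset":[0,0,1],"roll":0,"hand":4}
    - {"offset":[0,0,1],"roll":0,"hand":4}
    - {"offset":[0,0,1],"roll":0,"hand":4}

```text
clock: 10.12
tool_pos: [0.6552, -0.0508, 0.1154]
orientation: [-180.0, -0.0, -68.9]
force: [-0.8, 1.3, 1.5]
opening: 0.0092
```

Emit:
jog_arm:
  motion:
    - {"offset":[0,0,0.5],"roll":0,"hand":12}
    - {"offset":[0,0,0.5],"roll":0,"hand":18}
    - {"offset":[0,0,0.5],"roll":0,"hand":30}
    - {"offset":[0,0,0.5],"roll":0,"hand":30}
    - {"offset":[0,0,0.5],"roll":0,"hand":30}
    - {"offset":[0,0,-10],"roll":0,"hand":30}
    - {"offset":[0,0,-30],"roll":0,"hand":30}
    - {"offset":[0,0,-60],"roll":0,"hand":30}
    - {"offset":[0,0,-100],"roll":0,"hand":30}
    - {"offset":[0,0,-130],"roll":0,"hand":30}
    - {"offset":[0,0,-150],"roll":0,"hand":30}
    - {"offset":[0,0,-150],"roll":0,"hand":30}

```text
clock: 11.12
tool_pos: [0.6574, -0.0511, 0.2721]
orientation: [-179.5, -0.2, -68.9]
force: [0.4, -0.3, 0.3]
opening: 0.0302
```

```bash
python3 go.py .4204,.3604,.28,-95 .4204,.3604,.20,-95 .4204,.3604,.11,-95
```

```text
t 11.12 p [ 0.6574 -0.0511  0.2721] rpy [-179.49   -0.19  -68.89] F [ 0.4 -0.3  0.3] open 30.2 j [ 13.  17.   4.   0. -77.   9.]
.4204,.3604,.28,-95 -> offset [-469.2   72.8  -10.1] roll 0.4557 rows 12.0
.4204,.3604,.20,-95 -> offset [-469.5   73.5   69.9] roll 0.4557 rows 12.0
.4204,.3604,.11,-95 -> offset [-469.8   74.3  159.9] roll 0.4557 rows 13.0
```

Emit:
jog_arm:
  motion:
    - {"offset":[-469,73,-5],"roll":0.456,"hand":30}
    - {"offset":[-469,73,-5],"roll":0.456,"hand":30}
    - {"offset":[-469,73,-5],"roll":0.456,"hand":30}
    - {"offset":[-469,73,-5],"roll":0.456,"hand":30}
    - {"offset":[-469,73,-5],"roll":0.456,"hand":30}
    - {"offset":[-469,73,-5],"roll":0.456,"hand":30}
    - {"offset":[-469,73,-5],"roll":0.456,"hand":30}
    - {"offset":[-469,73,-5],"roll":0.456,"hand":30}
    - {"offset":[-469,73,-5],"roll":0.456,"hand":30}
    - {"offset":[-469,73,-5],"roll":0.456,"hand":30}
    - {"offset":[-469,73,-5],"roll":0.456,"hand":30}
    - {"offset":[-469,73,20],"roll":0.456,"hand":30}
    - {"offset":[-469,73,55],"roll":0.456,"hand":30}
    - {"offset":[-469,73,90],"roll":0.456,"hand":30}
    - {"offset":[-469,73,120],"roll":0.456,"hand":30}
    - {"offset":[-469,73,140],"roll":0.456,"hand":30}
    - {"offset":[-469,73,140],"roll":0.456,"hand":30}
    - {"offset":[-469,73,140],"roll":0.456,"hand":30}
    - {"offset":[-469,73,140],"roll":0.456,"hand":30}
    - {"offset":[-469,73,140],"roll":0.456,"hand":30}

```text
clock: 12.78
tool_pos: [0.4191, 0.3616, 0.1272]
orientation: [-179.9, 0.2, -95.0]
force: [-0.8, -0.4, 0.6]
opening: 0.0301
```

```bash
python3 go.py .4202,.3604,.1,-95 .4202,.3604,.0575,-95
```

```text
t 12.78 p [0.4191 0.3616 0.1272] rpy [-1.799e+02  1.600e-01 -9.503e+01] F [-0.8 -0.4  0.6] open 30.1 j [ 61.  13. -21.   0. -56. -66.]
.4202,.3604,.1,-95 -> offset [ 1.1 -1.1 27.2] roll -0.0006 rows 1.0
.4202,.3604,.0575,-95 -> offset [ 1.3 -1.1 69.7] roll -0.0006 rows 2.0
```

Emit:
jog_arm:
  motion:
    - {"offset":[1,-1,20],"roll":0,"hand":30}
    - {"offset":[1,-1,40],"roll":0,"hand":30}
    - {"offset":[1,-1,60],"roll":0,"hand":30}
    - {"offset":[1,-1,69.5],"roll":0,"hand":30}
    - {"offset":[1,-1,69.5],"roll":0,"hand":30}
    - {"offset":[1,-1,69.5],"roll":0,"hand":30}
    - {"offset":[1,-1,69.5],"roll":0,"hand":4}
    - {"offset":[1,-1,69.5],"roll":0,"hand":4}
    - {"offset":[1,-1,69.5],"roll":0,"hand":4}
    - {"offset":[1,-1,69.5],"roll":0,"hand":4}
    - {"offset":[1,-1,69.5],"roll":0,"hand":4}
    - {"offset":[1,-1,69.5],"roll":0,"hand":4}
    - {"offset":[1,-1,69.5],"roll":0,"hand":4}

```text
clock: 13.87
tool_pos: [0.4194, 0.3598, 0.0563]
orientation: [-180.0, 0.1, -95.0]
force: [-1.5, 0.0, 6.3]
opening: 0.0086
```

```bash
python3 go.py .6111,-.0676,.28,-68.9
```

```text
t 13.87 p [0.4194 0.3598 0.0563] rpy [-1.7997e+02  5.0000e-02 -9.5020e+01] F [-1.5  0.   6.3] open 8.6 j [ 61.  17. -26.   0. -47. -66.]
.6111,-.0676,.28,-68.9 -> offset [ 408.8 -228.6 -223.9] roll -0.456 rows 13.0
```

Emit:
jog_arm:
  motion:
    - {"offset":[0,0,-15],"roll":0,"hand":4}
    - {"offset":[0,0,-45],"roll":0,"hand":4}
    - {"offset":[0,0,-85],"roll":0,"hand":4}
    - {"offset":[0,0,-125],"roll":0,"hand":4}
    - {"offset":[0,0,-165],"roll":0,"hand":4}
    - {"offset":[0,0,-200],"roll":0,"hand":4}
    - {"offset":[0,0,-223],"roll":0,"hand":4}
    - {"offset":[35,-20,-223],"roll":-0.04,"hand":4}
    - {"offset":[70,-40,-223],"roll":-0.08,"hand":4}
    - {"offset":[105,-59,-223],"roll":-0.12,"hand":4}
    - {"offset":[142,-79,-223],"roll":-0.16,"hand":4}
    - {"offset":[180,-101,-223],"roll":-0.2,"hand":4}
    - {"offset":[217,-122,-223],"roll":-0.25,"hand":4}
    - {"offset":[255,-142,-223],"roll":-0.29,"hand":4}
    - {"offset":[292,-163,-223],"roll":-0.33,"hand":4}
    - {"offset":[330,-185,-223],"roll":-0.37,"hand":4}
    - {"offset":[365,-204,-223],"roll":-0.41,"hand":4}
    - {"offset":[392,-219,-223],"roll":-0.44,"hand":4}
    - {"offset":[408.5,-228,-223],"roll":-0.456,"hand":4}
    - {"offset":[408.5,-228,-223],"roll":-0.456,"hand":4}

```text
clock: 15.53
tool_pos: [0.6109, -0.0712, 0.2771]
orientation: [179.9, 0.0, -69.1]
force: [-0.1, 0.8, -2.1]
opening: 0.0088
```

Emit:
jog_arm:
  motion:
    - {"offset":[0,0,20],"roll":0,"hand":4}
    - {"offset":[0,0,45],"roll":0,"hand":4}
    - {"offset":[0,0,75],"roll":0,"hand":4}
    - {"offset":[0,0,100],"roll":0,"hand":4}
    - {"offset":[0,0,120],"roll":0,"hand":4}
    - {"offset":[0,0,126],"roll":0,"hand":4}
    - {"offset":[0,0,126],"roll":0,"hand":4}
    - {"offset":[0,0,126],"roll":0,"hand":4}
    - {"offset":[0,0,126],"roll":0,"hand":4}
    - {"offset":[0,0,126],"roll":0,"hand":4}

```text
clock: 16.37
tool_pos: [0.6113, -0.0673, 0.1543]
orientation: [-179.9, -0.0, -68.9]
force: [-0.9, -0.1, 0.0]
opening: 0.0089
```

```bash
python3 go.py .6105,-.068,.1423,-68.9 .6105,-.068,.1143,-68.9
```

```text
t 16.37 p [ 0.6113 -0.0673  0.1543] rpy [-1.7985e+02 -4.0000e-02 -6.8900e+01] F [-0.9 -0.1  0. ] open 8.9 j [ 12.  17. -11.   0. -62.   9.]
.6105,-.068,.1423,-68.9 -> offset [ 0.3  1.  12. ] roll -0.0 rows 1.0
.6105,-.068,.1143,-68.9 -> offset [ 0.3  1.1 40. ] roll -0.0 rows 1.0
```

Emit:
jog_arm:
  motion:
    - {"offset":[0.3,0.8,5],"roll":0,"hand":4}
    - {"offset":[0.3,0.8,9],"roll":0,"hand":4}
    - {"offset":[0.3,0.8,12],"roll":0,"hand":4}
    - {"offset":[0.3,0.8,15],"roll":0,"hand":4}
    - {"offset":[0.3,0.8,17],"roll":0,"hand":4}
    - {"offset":[0.3,0.8,20],"roll":0,"hand":4}
    - {"offset":[0.3,0.8,23],"roll":0,"hand":4}
    - {"offset":[0.3,0.8,23],"roll":0,"hand":4}

```text
clock: 17.03
tool_pos: [0.6093, -0.0681, 0.1288]
orientation: [179.9, 0.0, -68.9]
force: [-0.1, -0.1, -1.5]
opening: 0.0091
```

Emit:
jog_arm:
  motion:
    - {"offset":[0,0,3],"roll":0,"hand":4}
    - {"offset":[0,0,6],"roll":0,"hand":4}
    - {"offset":[0,0,9],"roll":0,"hand":4}
    - {"offset":[0,0,11],"roll":0,"hand":4}
    - {"offset":[0,0,12.5],"roll":0,"hand":4}
    - {"offset":[0,0,13],"roll":0,"hand":4}
    - {"offset":[0,0,13],"roll":0,"hand":4}
    - {"offset":[0,0,13],"roll":0,"hand":4}

```text
clock: 17.7
tool_pos: [0.6098, -0.0681, 0.1167]
orientation: [-180.0, -0.0, -68.9]
force: [-0.0, 0.1, -2.0]
opening: 0.0087
```

Emit:
jog_arm:
  motion:
    - {"offset":[0,0,1],"roll":0,"hand":4}
    - {"offset":[0,0,1.8],"roll":0,"hand":4}
    - {"offset":[0,0,2.4],"roll":0,"hand":4}
    - {"offset":[0,0,2.4],"roll":0,"hand":4}
    - {"offset":[0,0,2.4],"roll":0,"hand":4}

```text
clock: 18.12
tool_pos: [0.6098, -0.0681, 0.1144]
orientation: [-180.0, -0.0, -68.9]
force: [-1.7, 0.7, 1.3]
opening: 0.0089
```

Emit:
jog_arm:
  motion:
    - {"offset":[0,0,0.3],"roll":0,"hand":12}
    - {"offset":[0,0,0.3],"roll":0,"hand":18}
    - {"offset":[0,0,0.3],"roll":0,"hand":28}
    - {"offset":[0,0,0.3],"roll":0,"hand":28}
    - {"offset":[0,0,0.3],"roll":0,"hand":28}
    - {"offset":[0,0,-10],"roll":0,"hand":28}
    - {"offset":[0,0,-30],"roll":0,"hand":28}
    - {"offset":[0,0,-60],"roll":0,"hand":28}
    - {"offset":[0,0,-100],"roll":0,"hand":50}
    - {"offset":[0,0,-130],"roll":0,"hand":50}
    - {"offset":[0,0,-150],"roll":0,"hand":50}
    - {"offset":[0,0,-150],"roll":0,"hand":50}
    - {"offset":[0,0,-150],"roll":0,"hand":50}

```text
clock: 19.2
tool_pos: [0.6103, -0.068, 0.2664]
orientation: [-179.8, -0.0, -68.9]
force: [0.2, -0.7, -1.5]
opening: 0.0492
```

```bash
python3 go.py .494,-.364,.265,-67.6 .494,-.364,.1,-67.6
```

```text
t 19.2 p [ 0.6103 -0.068   0.2664] rpy [-1.798e+02 -4.000e-02 -6.892e+01] F [ 0.2 -0.7 -1.5] open 49.2 j [ 12.  13.  -2.   0. -75.   9.]
.494,-.364,.265,-67.6 -> offset [234.3 215.    0.8] roll -0.023 rows 8.0
.494,-.364,.1,-67.6 -> offset [234.2 215.6 165.8] roll -0.023 rows 9.0
```

Emit:
jog_arm:
  motion:
    - {"offset":[234,215,0],"roll":-0.023,"hand":50}
    - {"offset":[234,215,0],"roll":-0.023,"hand":50}
    - {"offset":[234,215,0],"roll":-0.023,"hand":50}
    - {"offset":[234,215,0],"roll":-0.023,"hand":50}
    - {"offset":[234,215,0],"roll":-0.023,"hand":50}
    - {"offset":[234,215,0],"roll":-0.023,"hand":50}
    - {"offset":[234,215,0],"roll":-0.023,"hand":50}
    - {"offset":[234,215,0],"roll":-0.023,"hand":50}
    - {"offset":[234,215,35],"roll":-0.023,"hand":50}
    - {"offset":[234,215,75],"roll":-0.023,"hand":50}
    - {"offset":[234,215,115],"roll":-0.023,"hand":50}
    - {"offset":[234,215,145],"roll":-0.023,"hand":50}
    - {"offset":[234,215,165],"roll":-0.023,"hand":50}
    - {"offset":[234,215,165],"roll":-0.023,"hand":50}
    - {"offset":[234,215,165],"roll":-0.023,"hand":50}
    - {"offset":[234,215,165],"roll":-0.023,"hand":50}

```text
clock: 20.53
tool_pos: [0.494, -0.3642, 0.1003]
orientation: [-180.0, -0.1, -67.6]
force: [0.2, -0.5, 0.6]
opening: 0.0501
```

```bash
python3 go.py .494,-.364,.026,-67.6
python3 - <<'E'
from h import *
from plant import cams
for n in("scene","top"):
    s=cams.snapshot(n);pickle.dump(s,open(n+"5.pkl","wb"))
a,t=load("scene5"),load("top5")
im=np.zeros((600,800,3),np.uint8);im[:,:390]=crop(a,50,130,180,330,3);im[:390,395:]=crop(t,220,95,355,225,3)[:,:405];cv2.imwrite("pics/z7.png",im)
E
```

```text
t 20.53 p [ 0.494  -0.3642  0.1003] rpy [-1.7998e+02 -6.0000e-02 -6.7570e+01] F [ 0.2 -0.5  0.6] open 50.1 j [-18.  20. -15.   0. -55.  41.]
.494,-.364,.026,-67.6 -> offset [-0.2 -0.1 74.3] roll 0.0004 rows 2.0
```

View pics/z7.png

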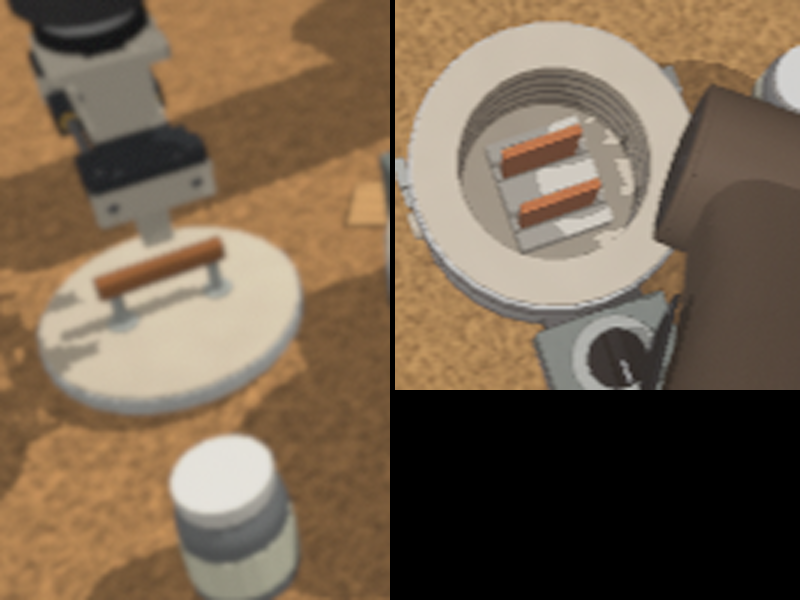

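Emit:
jog_arm:
  motion:
    - {"offset":[0,0,20],"roll":0,"hand":50}
    - {"offset":[0,0,40],"roll":0,"hand":50}
    - {"offset":[0,0,60],"roll":0,"hand":50}
    - {"offset":[0,0,74],"roll":0,"hand":50}
    - {"offset":[0,0,74],"roll":0,"hand":50}
    - {"offset":[0,0,74],"roll":0,"hand":50}
    - {"offset":[0,0,74],"roll":0,"hand":8}
    - {"offset":[0,0,74],"roll":0,"hand":8}
    - {"offset":[0,0,74],"roll":0,"hand":8}
    - {"offset":[0,0,74],"roll":0,"hand":8}
    - {"offset":[0,0,74],"roll":0,"hand":8}
    - {"offset":[0,0,74],"roll":0,"hand":8}
    - {"offset":[0,0,74],"roll":0,"hand":8}
    - {"offset":[0,0,74],"roll":0,"hand":8}
    - {"offset":[0,0,74],"roll":0,"hand":8}

```text
clock: 21.88
tool_pos: [0.4932, -0.3639, 0.0254]
orientation: [180.0, -0.0, -67.6]
force: [-1.9, 1.7, 3.3]
opening: 0.0138
```

```bash
python3 - <<'E'
from h import *
from plant import cams
s=cams.snapshot("scene");cv2.imwrite("pics/z8.png",crop(s,50,130,170,280,4));pickle.dump(s,open("scene6.pkl","wb"))
E
python3 go.py
```

```text
t 21.93 p [ 0.4932 -0.3639  0.0254] rpy [179.99  -0.   -67.59] F [-2.7  1.1  5.6] open 13.4 j [-18.  24. -19.   0. -46.  41.]
```

View pics/z8.png

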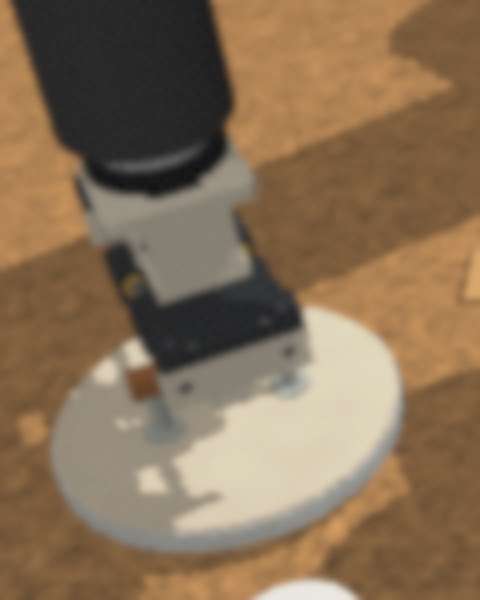

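```bash
python3 go.py .6328,-.0593,.2604,-67.6
```

```text
t 21.93 p [ 0.4932 -0.3639  0.0254] rpy [179.99  -0.   -67.59] F [-2.7  1.1  5.6] open 13.4 j [-18.  24. -19.   0. -46.  41.]
.6328,-.0593,.2604,-67.6 -> offset [-228.3 -245.1 -235. ] roll 0.0002 rows 10.0
```

Emit:
jog_arm:
  motion:
    - {"offset":[0,0,-5],"roll":0,"hand":8}
    - {"offset":[0,0,-20],"roll":0,"hand":8}
    - {"offset":[0,0,-45],"roll":0,"hand":8}
    - {"offset":[0,0,-75],"roll":0,"hand":8}
    - {"offset":[0,0,-105],"roll":0,"hand":8}
    - {"offset":[0,0,-135],"roll":0,"hand":8}
    - {"offset":[0,0,-165],"roll":0,"hand":8}
    - {"offset":[0,0,-195],"roll":0,"hand":8}
    - {"offset":[0,0,-220],"roll":0,"hand":8}
    - {"offset":[0,0,-235],"roll":0,"hand":8}
    - {"offset":[0,0,-235],"roll":0,"hand":8}

```text
clock: 22.85
tool_pos: [0.4945, -0.3643, 0.2634]
orientation: [-179.8, -0.2, -67.6]
force: [1.3, 0.5, -5.8]
opening: 0.0141
```

Emit:
jog_arm:
  motion:
    - {"offset":[-10,-10,0],"roll":0,"hand":8}
    - {"offset":[-26,-28,0],"roll":0,"hand":8}
    - {"offset":[-46,-49,0],"roll":0,"hand":8}
    - {"offset":[-66,-71,0],"roll":0,"hand":8}
    - {"offset":[-87,-93,0],"roll":0,"hand":8}
    - {"offset":[-107,-115,0],"roll":0,"hand":8}
    - {"offset":[-127,-137,0],"roll":0,"hand":8}
    - {"offset":[-148,-159,0],"roll":0,"hand":8}
    - {"offset":[-168,-181,0],"roll":0,"hand":8}
    - {"offset":[-188,-202,0],"roll":0,"hand":8}
    - {"offset":[-207,-222,0],"roll":0,"hand":8}
    - {"offset":[-220,-236,0],"roll":0,"hand":8}
    - {"offset":[-228,-245,0],"roll":0,"hand":8}
    - {"offset":[-228,-245,0],"roll":0,"hand":8}
    - {"offset":[-228,-245,0],"roll":0,"hand":8}
    - {"offset":[-228,-245,0],"roll":0,"hand":8}
    - {"offset":[-228,-245,0],"roll":0,"hand":8}

```text
clock: 24.27
tool_pos: [0.6323, -0.0604, 0.2596]
orientation: [179.9, 0.0, -67.6]
force: [0.3, -0.4, -5.1]
opening: 0.0137
```

```bash
python3 - <<'E'
from h import *
from plant import cams
for n in("scene","top"):
    s=cams.snapshot(n);pickle.dump(s,open(n+"7.pkl","wb"))
a,t=load("scene7"),load("top7")
im=np.zeros((600,800,3),np.uint8);im[:,:440]=crop(a,170,90,317,290,3)[:600,:440];im[:480,445:]=crop(t,215,80,333,240,3)[:480,:355];cv2.imwrite("pics/z9.png",im)
E
python3 go.py .6328,-.0593,.2244,-67.6 .6328,-.0593,.2084,-67.6
```

```text
t 24.37 p [ 0.6325 -0.0604  0.2601] rpy [ 1.7999e+02  1.0000e-02 -6.7660e+01] F [ 0.3  1.1 -6.4] open 14.0 j [ 12.  15.   1.  -0. -75.  10.]
.6328,-.0593,.2244,-67.6 -> offset [-0.9 -0.7 35.7] roll -0.0011 rows 1.0
.6328,-.0593,.2084,-67.6 -> offset [-0.9 -0.7 51.7] roll -0.0011 rows 2.0Traceback (most recent call last):
  File "<stdin>", line 6, in <module>
ValueError: could not broadcast input array from shape (480,354,3) into shape (480,355,3)
```

Run:
```python
from h import *
a,t=load("scene7"),load("top7")
c=a;im=crop(a,160,80,330,290,3)
th=np.radians(np.arange(0,360,3));ok=[]
for (cx,cy,r,z,col) in((.632,-.0599,.1015,.2647,(255,0,0)),(.6335,-.059,.118,.195,(0,255,0))):
    for p in (proj(a,np.c_[cx+r*np.cos(th),cy+r*np.sin(th),np.full(len(th),z)])-[160,80]+.5)*3: cv2.circle(im,tuple(int(v) for v in p),1,col,-1)
cv2.imwrite("pics/z9.png",im[:600])
```

```text
(no output)
```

View pics/z9.png

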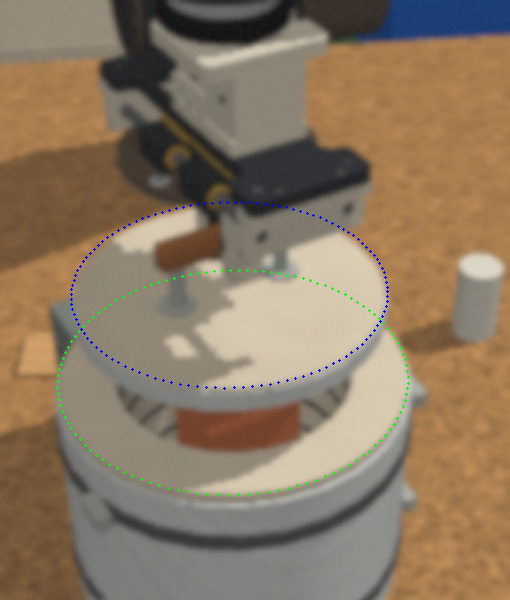

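The drawn lid and rim circles match the image, so the lid is level, centred and at the expected height. Lowering.

Emit:
jog_arm:
  motion:
    - {"offset":[-1,-0.7,8],"roll":0,"hand":8}
    - {"offset":[-1,-0.7,16],"roll":0,"hand":8}
    - {"offset":[-1,-0.7,24],"roll":0,"hand":8}
    - {"offset":[-1,-0.7,31],"roll":0,"hand":8}
    - {"offset":[-1,-0.7,36],"roll":0,"hand":8}
    - {"offset":[-1,-0.7,40],"roll":0,"hand":8}
    - {"offset":[-1,-0.7,43],"roll":0,"hand":8}
    - {"offset":[-1,-0.7,46],"roll":0,"hand":8}
    - {"offset":[-1,-0.7,48],"roll":0,"hand":8}
    - {"offset":[-1,-0.7,48],"roll":0,"hand":8}
    - {"offset":[-1,-0.7,48],"roll":0,"hand":8}

```text
clock: 25.28
tool_pos: [0.6333, -0.0584, 0.2123]
orientation: [-180.0, -0.0, -67.6]
force: [0.3, 0.2, -5.4]
opening: 0.0135
```

Emit:
jog_arm:
  motion:
    - {"offset":[0,0,1],"roll":0,"hand":8}
    - {"offset":[0,0,2],"roll":0,"hand":8}
    - {"offset":[0,0,3],"roll":0,"hand":8}
    - {"offset":[0,0,3.5],"roll":0,"hand":8}
    - {"offset":[0,0,3.5],"roll":0,"hand":8}
    - {"offset":[0,0,3.5],"roll":0,"hand":8}

```text
clock: 25.78
tool_pos: [0.6331, -0.0585, 0.2087]
orientation: [180.0, 0.0, -67.6]
force: [-0.9, -0.4, -5.7]
opening: 0.0138
```

Emit:
jog_arm:
  motion:
    - {"offset":[0,0,0.5],"roll":0,"hand":8}
    - {"offset":[0,0,1],"roll":0,"hand":8}
    - {"offset":[0,0,1],"roll":0,"hand":8}
    - {"offset":[0,0,1],"roll":0,"hand":8}

```text
clock: 26.12
tool_pos: [0.6331, -0.0585, 0.2085]
orientation: [-180.0, -0.0, -67.6]
force: [-5.4, 0.2, 3.1]
opening: 0.0139
```

Emit:
jog_arm:
  motion:
    - {"offset":[0,0,0],"roll":0,"hand":20}
    - {"offset":[0,0,0],"roll":0,"hand":40}
    - {"offset":[0,0,0],"roll":0,"hand":40}
    - {"offset":[0,0,0],"roll":0,"hand":40}
    - {"offset":[0,0,0],"roll":0,"hand":40}
    - {"offset":[0,0,-10],"roll":0,"hand":40}
    - {"offset":[0,0,-30],"roll":0,"hand":40}
    - {"offset":[0,0,-60],"roll":0,"hand":40}
    - {"offset":[0,0,-90],"roll":0,"hand":40}
    - {"offset":[0,0,-100],"roll":0,"hand":40}
    - {"offset":[0,0,-100],"roll":0,"hand":40}
    - {"offset":[0,0,-100],"roll":0,"hand":40}

```text
clock: 27.12
tool_pos: [0.6335, -0.0583, 0.3088]
orientation: [-179.9, -0.0, -67.6]
force: [0.4, 0.7, -0.4]
opening: 0.0402
```

```bash
python3 go.py .4768,-.1195,.308,-158.9 .4768,-.1195,.2,-158.9
```

```text
t 27.12 p [ 0.6335 -0.0583  0.3088] rpy [-1.7988e+02 -1.0000e-02 -6.7600e+01] F [ 0.4  0.7 -0.4] open 40.2 j [ 12.  14.   5.  -0. -81.  10.]
.4768,-.1195,.308,-158.9 -> offset [ -3.1 168.2   0.5] roll 1.5935 rows 13.0
.4768,-.1195,.2,-158.9 -> offset [ -3.2 168.4 108.5] roll 1.5935 rows 13.0
```

Emit:
jog_arm:
  motion:
    - {"offset":[-3,168,0],"roll":1.593,"hand":40}
    - {"offset":[-3,168,0],"roll":1.593,"hand":40}
    - {"offset":[-3,168,0],"roll":1.593,"hand":40}
    - {"offset":[-3,168,0],"roll":1.593,"hand":40}
    - {"offset":[-3,168,0],"roll":1.593,"hand":40}
    - {"offset":[-3,168,0],"roll":1.593,"hand":40}
    - {"offset":[-3,168,0],"roll":1.593,"hand":40}
    - {"offset":[-3,168,0],"roll":1.593,"hand":40}
    - {"offset":[-3,168,0],"roll":1.593,"hand":40}
    - {"offset":[-3,168,0],"roll":1.593,"hand":40}
    - {"offset":[-3,168,0],"roll":1.593,"hand":40}
    - {"offset":[-3,168,0],"roll":1.593,"hand":40}
    - {"offset":[-3,168,0],"roll":1.593,"hand":40}
    - {"offset":[-3,168,30],"roll":1.593,"hand":40}
    - {"offset":[-3,168,60],"roll":1.593,"hand":40}
    - {"offset":[-3,168,90],"roll":1.593,"hand":40}
    - {"offset":[-3,168,108],"roll":1.593,"hand":40}
    - {"offset":[-3,168,108],"roll":1.593,"hand":40}
    - {"offset":[-3,168,108],"roll":1.593,"hand":40}

```text
clock: 28.7
tool_pos: [0.4759, -0.1199, 0.1989]
orientation: [180.0, -0.2, -158.9]
force: [-0.2, 0.0, -0.1]
opening: 0.0396
```

```bash
python3 go.py .4768,-.1195,.134,-158.9
python3 - <<'E'
from h import *
from plant import cams
for n in("scene","top"):
    s=cams.snapshot(n);pickle.dump(s,open(n+"8.pkl","wb"))
t=load("top8");im=t["img"];g=cv2.cvtColor(im,cv2.COLOR_RGB2GRAY)
# numeric check: lid circle seated: top face z=.213 R .1015 via the scene view edge
a=load("scene8");g=cv2.GaussianBlur(cv2.cvtColor(a["img"],cv2.COLOR_RGB2GRAY),(0,0),.7).astype(np.float32)
c=np.array([.6333,-.0585]);P=[]
for th in np.radians(np.arange(-80,90,3)):
    rr=np.arange(.093,.112,.0004);X=np.c_[c[0]+rr*np.cos(th),c[1]+rr*np.sin(th),np.full(len(rr),.213)]
    uv=proj(a,X).astype(np.float32);v=cv2.remap(g,uv[:,:1],uv[:,1:],1)[:,0];d=-np.diff(v);i=d.argmax()
    if d[i]>2:P.append([np.degrees(th),rr[i]])
P=np.array(P);print(len(P));print(P[::4].round(4).tolist())
E
```

```text
t 28.7 p [ 0.4759 -0.1199  0.1989] rpy [ 1.7998e+02 -1.7000e-01 -1.5886e+02] F [-0.2  0.  -0.1] open 39.6 j [  9.   3. -22.   0. -65. -78.]
.4768,-.1195,.134,-158.9 -> offset [-1.2  0.  64.9] roll 0.0007 rows 2.0
53
[[-80.0, 0.0998], [-68.0, 0.1022], [-56.0, 0.1022], [-44.0, 0.0998], [-32.0, 0.1014], [-20.0, 0.1006], [-8.0, 0.101], [4.0, 0.1002], [16.0, 0.0998], [28.0, 0.1014], [40.0, 0.101], [52.0, 0.0998], [76.0, 0.1114], [88.0, 0.111]]
```

The lid's top edge fits a 101 mm circle at z = 213 mm, so it is home and level. Now the switch.

Emit:
jog_arm:
  motion:
    - {"offset":[-1,0,20],"roll":0,"hand":40}
    - {"offset":[-1,0,40],"roll":0,"hand":40}
    - {"offset":[-1,0,55],"roll":0,"hand":40}
    - {"offset":[-1,0,65],"roll":0,"hand":40}
    - {"offset":[-1,0,65],"roll":0,"hand":40}
    - {"offset":[-1,0,65],"roll":0,"hand":40}
    - {"offset":[-1,0,65],"roll":0,"hand":40}

```text
clock: 29.38
tool_pos: [0.4787, -0.1193, 0.136]
orientation: [-180.0, 0.1, -158.9]
force: [0.6, 0.2, 0.5]
opening: 0.04
```

Emit:
jog_arm:
  motion:
    - {"offset":[0,0,0],"roll":0,"hand":8}
    - {"offset":[0,0,0],"roll":0,"hand":8}
    - {"offset":[0,0,0],"roll":0,"hand":8}
    - {"offset":[0,0,0],"roll":0,"hand":8}
    - {"offset":[0,0,0],"roll":0,"hand":8}
    - {"offset":[0,0,0],"roll":0,"hand":8}
    - {"offset":[0,0,0],"roll":0,"hand":8}

```text
clock: 29.97
tool_pos: [0.4773, -0.118, 0.135]
orientation: [179.9, 0.0, -158.9]
force: [-3.2, 9.6, 6.7]
opening: 0.0139
```

Emit:
jog_arm:
  motion:
    - {"offset":[0,1.2,0],"roll":0.08,"hand":8}
    - {"offset":[0,1.2,0],"roll":0.16,"hand":8}
    - {"offset":[0,1.2,0],"roll":0.24,"hand":8}
    - {"offset":[0,1.2,0],"roll":0.32,"hand":8}
    - {"offset":[0,1.2,0],"roll":0.4,"hand":8}
    - {"offset":[0,1.2,0],"roll":0.48,"hand":8}
    - {"offset":[0,1.2,0],"roll":0.5,"hand":8}
    - {"offset":[0,1.2,0],"roll":0.5,"hand":8}

```text
clock: 30.63
tool_pos: [0.4774, -0.1189, 0.135]
orientation: [-179.9, 0.0, 172.5]
force: [0.7, -5.8, 1.8]
opening: 0.0139
```

```bash
python3 go.py .4768,-.1195,.135,-218.9; python3 -c "
from plant import ctrl;print(ctrl.get_obs()['moment'])"
```

```text
t 30.63 p [ 0.4774 -0.1189  0.135 ] rpy [-1.7994e+02  2.0000e-02  1.7252e+02] F [ 0.7 -5.8  1.8] open 13.9 j [   9.    7.  -28.    0.  -56. -107.]
.4768,-.1195,.135,-218.9 -> offset [ 0.5 -0.7  0. ] roll 0.5484 rows 5.0
[-2.06267378 -0.14899368 -0.04830603]
```

Emit:
jog_arm:
  motion:
    - {"offset":[0,-0.5,0],"roll":0.08,"hand":8}
    - {"offset":[0,-0.5,0],"roll":0.16,"hand":8}
    - {"offset":[0,-0.5,0],"roll":0.24,"hand":8}
    - {"offset":[0,-0.5,0],"roll":0.32,"hand":8}
    - {"offset":[0,-0.5,0],"roll":0.4,"hand":8}
    - {"offset":[0,-0.5,0],"roll":0.48,"hand":8}
    - {"offset":[0,-0.5,0],"roll":0.53,"hand":8}
    - {"offset":[0,-0.5,0],"roll":0.56,"hand":8}
    - {"offset":[0,-0.5,0],"roll":0.56,"hand":8}
    - {"offset":[0,-0.5,0],"roll":0.56,"hand":8}

```text
clock: 31.47
tool_pos: [0.4769, -0.12, 0.135]
orientation: [-179.9, 0.0, 140.6]
force: [-0.6, -8.6, 1.9]
opening: 0.0136
```

```bash
python3 go.py .4768,-.1195,.135,-218.9; python3 -c "
from plant import ctrl;print(ctrl.get_obs()['moment'])"
```

```text
t 31.47 p [ 0.4769 -0.12    0.135 ] rpy [-1.7989e+02  5.0000e-02  1.4055e+02] F [-0.6 -8.6  1.9] open 13.6 j [   9.    7.  -28.    0.  -56. -138.]
.4768,-.1195,.135,-218.9 -> offset [0.4 0.3 0. ] roll -0.0096 rows 1.0
[-3.27532673  0.16278478  0.18637478]
```

Emit:
jog_arm:
  motion:
    - {"offset":[0,0,0],"roll":0.02,"hand":8}
    - {"offset":[0,0,0],"roll":0.04,"hand":8}
    - {"offset":[0,0,0],"roll":0.05,"hand":8}
    - {"offset":[0,0,0],"roll":0.05,"hand":8}

```text
clock: 31.8
tool_pos: [0.4769, -0.12, 0.135]
orientation: [-179.9, 0.1, 137.7]
force: [-0.4, -8.4, 0.6]
opening: 0.0141
```

```bash
python3 go.py; python3 -c "
from plant import ctrl;print(ctrl.get_obs()['moment'])"
```

```text
t 31.8 p [ 0.4769 -0.12    0.135 ] rpy [-1.7988e+02  6.0000e-02  1.3772e+02] F [-0.4 -8.4  0.6] open 14.1 j [   9.    7.  -28.    0.  -56. -141.]
[-3.22979671  0.12827601  0.83499154]
```

The moment rose to 0.83 N m, so the switch is at its stop. Releasing and retreating.

Emit:
jog_arm:
  motion:
    - {"offset":[0,0,0],"roll":0.05,"hand":20}
    - {"offset":[0,0,0],"roll":0.05,"hand":40}
    - {"offset":[0,0,0],"roll":0.05,"hand":40}
    - {"offset":[0,0,0],"roll":0.05,"hand":40}
    - {"offset":[0,0,0],"roll":0.05,"hand":40}
    - {"offset":[0,0,-15],"roll":0.05,"hand":40}
    - {"offset":[0,0,-40],"roll":0.05,"hand":40}
    - {"offset":[0,0,-75],"roll":0.05,"hand":40}
    - {"offset":[0,0,-115],"roll":0.05,"hand":40}
    - {"offset":[0,0,-150],"roll":0.05,"hand":40}
    - {"offset":[0,0,-170],"roll":0.05,"hand":40}
    - {"offset":[0,0,-170],"roll":0.05,"hand":40}

```text
clock: 32.8
tool_pos: [0.4794, -0.1188, 0.31]
orientation: [179.7, 0.3, 134.8]
force: [0.6, 0.1, 0.2]
opening: 0.0397
```

```bash
python3 go.py .45,-.35,.3,145
```

```text
t 32.8 p [ 0.4794 -0.1188  0.31  ] rpy [179.67   0.34 134.76] F [0.6 0.1 0.2] open 39.7 j [   9.   -0.  -11.    0.  -79. -144.]
.45,-.35,.3,145 -> offset [-143.4 -183.7    9.8] roll -0.1787 rows 6.0
```

Emit:
jog_arm:
  motion:
    - {"offset":[-35,-45,0],"roll":0,"hand":40}
    - {"offset":[-143,-184,0],"roll":-0.1,"hand":40}
    - {"offset":[-143,-184,0],"roll":-0.1,"hand":40}
    - {"offset":[-143,-184,0],"roll":-0.1,"hand":40}
    - {"offset":[-143,-184,0],"roll":-0.1,"hand":40}
    - {"offset":[-143,-184,0],"roll":-0.1,"hand":40}
    - {"offset":[-143,-184,0],"roll":-0.1,"hand":40}
    - {"offset":[-143,-184,0],"roll":-0.1,"hand":40}
    - {"offset":[-143,-184,0],"roll":-0.1,"hand":40}

```text
clock: 33.55
tool_pos: [0.4467, -0.3494, 0.3041]
orientation: [180.0, -0.1, 140.4]
force: [0.2, 0.4, 0.3]
opening: 0.0401
```

Run:
```python
from h import *
from plant import cams
for n in("scene","top"):
    s=cams.snapshot(n);pickle.dump(s,open(n+"9.pkl","wb"))
a,t=load("scene9"),load("top9")
im=np.zeros((600,800,3),np.uint8);im[:300,:400]=cv2.resize(a["img"][:,:,::-1],(400,300),interpolation=3);im[300:,:400]=cv2.resize(t["img"][:,:,::-1],(400,300),interpolation=3)
im[:,404:]=crop(t,222,90,321,240,4)[:600,:396];cv2.imwrite("pics/z10.png",im)
```

```text
(no output)
```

View pics/z10.png

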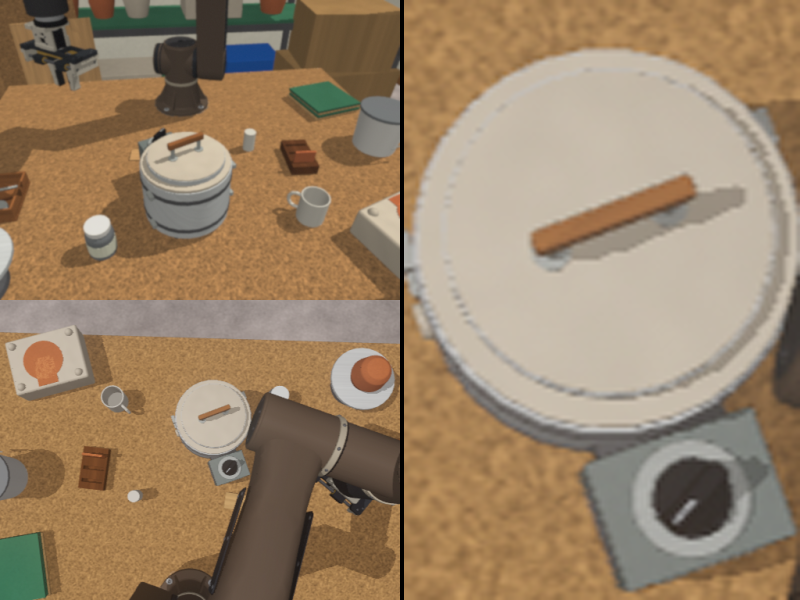

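Run:
```python
from h import *
for n in("top0","top9"):
    t=load(n);k=6;im=cv2.resize(t["img"][200:228,280:308],None,fx=k,fy=k,interpolation=2);g=im.max(2)
    Y,X=np.mgrid[:g.shape[0],:g.shape[1]];c=(np.array([294.,214.])-[280,200]+.5)*k
    m=((g>95)&(np.hypot(X-c[0],Y-c[1])<9*k)).astype(np.uint8)
    for q in cv2.findContours(m,0,1)[0]:
        if cv2.contourArea(q)>30:
            (v,)=[cv2.minAreaRect(q)];P=ray(t,(cv2.boxPoints(v)+.5)/k-.5+[280,200],.18)
            e=max([P[1]-P[0],P[2]-P[1]],key=np.linalg.norm);print(n,v[1],np.linalg.norm(e).round(3),(np.degrees(np.arctan2(e[1],e[0]))%180).round(1))
```

```text
top0 (43.41071701049805, 12.692325592041016) 0.018 21.4
top9 (12.115693092346191, 47.42216491699219) 0.02 139.3
```

The mark turned about 62° clockwise by measurement, against a 60° stop. Handing in.

```bash
python3 -c "
from plant import order;print(order.close_job())"
```

```text
the job is handed in; nothing more can be done
None
```

The kiln is ready to fire and the job is handed in. Both tall tiles stand in the setter slots, the lid is on the rim, and I then turned the power switch clockwise to its stop. It took about 34 s of the 72 s allowed. No verdict was reported.

**What my last checks showed**
- **Tiles:** a picture taken before the lid went on showed both upright in their slots. I lowered each one until it touched the slot floor, with only a few newtons of force, before letting go.
- **Lid:** its top edge fitted a circle of about 101 mm radius at 213 mm height, centred on the kiln, so it sits home and level. The load also transferred to the rim at the expected height.
- **Switch:** the resisting moment rose to 0.83 N m at the stop. The pointer measured about 62° clockwise, against a nominal 60°, which is within what the picture can resolve. Because offsets carry over between calls, the gripper pressed about 3° further on the stop as it opened.
- **Bystanders:** in the last picture the short tile, jar, mug and prop looked to be where they started. The arm partly covered the rib, so I couldn't fully check that one.

**What disagreed:** the fingertips were about 37 mm higher than the reported tool position and stated tool geometry imply. My first attempt to grip a tile therefore closed on air just above it, without touching anything. After that I worked from relative heights and contact forces, and they agreed with the pictures.

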